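# Pour the turned balls from the tilting pan past a held board

### The job

Pick up the longer of the two plywood boards standing on the bench and hold it slanting across the spring-back pan, pressing the pan fully down with it, so that both wooden balls run along the board and drop off the lip through the narrow gap left at the end over the square wooden box (not into the round tin or onto the bench). Do not touch the balls with the gripper. When both balls are in the box, let the pan come back up and put the board down on the bench.

Things in the scene. Friction and masses are not known exactly. Their poses are not given: they have to be found in the camera images.
- stand: Blue steel stand of the aluminium pan; fixed. Origin on the bench under the pan's hinge axis; its x points level from the hinge towards the pan's open front lip, y along the hinge, z up. The hinge axis lies 110 mm above the origin, in the plane of the pan floor's upper face. The pan's back wall is 45 mm ahead of the axis; the balls rest against it, within 60 mm of the middle.
- pan_lip (a point): Middle of the pan's open front lip, on the floor's upper face, 190 mm ahead of the hinge axis; it moves with the pan. The flat floor is 190 mm wide inside; side and back walls are 35 mm high and 5 mm thick, the two back corners cut off at 45 degrees (by about 35 mm); the front is open over the full width.
- pan (a joint): Tilt of the pan about its hinge, rad. 0: sprung up, the floor slopes 0.07 rad up towards the lip, so balls stay at the back. It grows as the front is pressed down; stop at 0.30, where the floor slopes 0.23 rad down to the lip. About 2 to 4 N down, 100 mm ahead of the axis, takes it to the stop; it springs back up when let go.
- board: The longer plywood board, loose, 150 long (its x) x 18 thick (its y) x 80 mm high (z), 140 g, standing on edge on the bench. Origin at the centre of its underside. Slanted 33 degrees to the lip (25 to 40 serve; flatter, balls stay behind it) it leaves 54 mm of the pan's width open in all. The other board nearby is only 75 mm long.
- tray: Open square wooden catch box, fixed, 120 (x) x 100 (y) x 50 mm high, walls 5 mm; origin at the centre of its underside. It stands just beyond and below the lip, under the left or the right end of it (at about 235 mm in the stand's x and plus or minus 65 mm in the stand's y); a round tin stands under the other end.
- ball_a_center (a point): Centre of one wooden ball, 24 mm in diameter, 12 g.
- ball_b_center (a point): Centre of the other wooden ball, 24 mm in diameter, 12 g.
There are look-alikes about, which are no part of the job. What is shaped like the board but black or red is not meant. Leave any blue look-alike of the tray alone.

How it is judged:
On the way:
1. the pan is pressed down with the longer board (value of joint pan above 0.2 rad and contact force between board and stand above 0.5 N), for 0.2 s.
At the end, for the whole second after the job is handed in: Both balls lie inside the square box (centres within its walls, below its rim), the pan is back up (joint under 0.05 rad), and the longer board rests on the bench (origin below 30 mm), released and still (x of ball_a_center in the frame of tray between -0.055 and 0.055 m and y of ball_a_center in the frame of tray between -0.045 and 0.045 m and z of each of ball_a_center, ball_b_center in the frame of tray below 0.045 m and x of ball_b_center in the frame of tray between -0.055 and 0.055 m and y of ball_b_center in the frame of tray between -0.045 and 0.045 m and value of joint pan below 0.05 rad and height (world z) of board below 0.03 m and linear speed of board below 0.02 m/s); the robot touches nothing.
It fails at once if the gripper touches a ball (contact force between the fingers and ball_a above 0.3 N or contact force between the fingers and ball_b above 0.3 N).
It also fails if it takes over 48 s, if anything falls off the work surface, if the arm or the gripper's body presses on something with over 40 N, if the wrist force passes 120 N, or if a joint passes its speed limit or range.

### The arm

A 6-joint arm with a two-finger parallel gripper is mounted at the origin on the work surface. World frame = base frame: x ahead of the robot, y to its left, z up, the work surface at z = 0. Lengths are in m, angles in rad, forces in N, time in s.
With the tool pointing down it reaches from about 0.35 to 0.725 m from the base axis. Payload 6 kg.
Tool frame: the origin (TCP) lies midway between the tips of the shut fingers; the grasp point (between the pads) lies 19 mm behind it; z points along the fingers, y is the line along which they close (so a half turn about z gives the same grasp; the last joint's range is limited). The gripper opens to 85 mm and grips with 20 to 120 N. Pads are 22 mm wide; open, the fingers measure 114 mm over their backs; the gripper's body (76 mm by 85 mm) begins 54 mm behind the grasp point. The pads swing forward as they close: fully open they stand 13 mm farther back than shut.
Start: joints at [-0.841, 0.04, 0.085, 0, -1.615, -0.334], TCP at [0.231, -0.554, 0.231] pointing down, gripper open.
Joint ranges: [-2.56, 2.56], [-1.29, 2.01], [-1.08, 1.49], [-3.29, 1.98], [-2.81, -0.18], [-2.99, 2.99]. Speed limits (rad/s): [2.57, 2.57, 3.01, 3.14, 3.14, 3.14].

### API

Orientations are given as a unit quaternion [x, y, z, w].
In Python, from workcell import manip gives the robot as it stands.
- The arm moves only by the shell command python3 -m pendant 'ROWS' [FORCE]. ROWS is JSON, a list of rows, each a list of 7 numbers: the turn, a rotation vector about the world's x, y, z in rad, then the shift along the world's x, y, z in mm, then the opening, from 0 (shut) to 1 (fully open). In form: [[rx, ry, rz, dx, dy, dz, grip], ...]. A call has 1 to 8 rows; each row is the pose to reach, as a shift and turn from the pose commanded when the call began; what a row does not reach only later rows make up. A row lasts 1/8 s, in which the tool goes at most 62.5 mm and 10.7 degrees, less where a joint would pass 70% of its speed; a pose out of reach is approached as far as the arm can. A call with a gripper value outside its range is refused whole. The fingers move at their own pace and stop on an object; FORCE is the grip in N (left out, the last holds). Time passes only in rows, so rows that repeat a pose let the fingers close. It gives the time, the measured TCP pose, the force, the opening and the grip force at its end, in the units of the state.
- manip.read_state(): the state, without advancing time (a new reading comes with each control period).
- manip.get_image(name): name is "scene" or "top" or "wrist"; returns the picture (400x640x3 uint8, blue, green, red); there is no depth.
- manip.calibration(name): a dict with "mtx" (3x3 intrinsics, pixels), "distortion" ([k1, k2, p1, p2, k3] as OpenCV has them; the pictures are not rectified), "rvec" (rotation vector, rad) and "tvec" (3), from world to camera coordinates, as OpenCV has them; the wrist camera has in their place "T_tool_cam" (4x4, takes a point from camera to tool coordinates, whose origin is the TCP and whose axes are the flange's). Camera axes: x right, y down, z forward; pixel columns grow to the right and rows downward; lengths in m; the calibration is good to about 2 mm. A picture is of the moment at which its call begins: read the wrist's pose just before it. calibration takes no time and is no camera call.
- manip.sign_off(): hands the job in; it is judged then, once.
The state is a dict: "clock": time; "qpos": joint angles; "qd": joint speeds; "tau": joint torques, N m; "tcp_pos": TCP position; "eef_rot": TCP orientation; "force": force on the tool from outside, world axes, zero at the start; "wrist_torque": the same for the moment, N m; "grip_width": finger opening in m; "gripper_force": force on a finger pad.
Only numpy, scipy, OpenCV 4.12 (cv2) and the standard library are available. Lean on these libraries where they do the work, as an engineer would, in place of code of your own. Each camera call takes 0.05 s, during which the arm holds its last target. There are 200 camera calls.

## Working session

There is one attempt and no reset: what is moved stays moved. The work goes in short steps, Python scripts to look and compute and a shell command to move; the robot and the scene stay as the last step left them, time stands still between calls to the robot, and variables do not carry over. Pictures are saved under pics/ and viewed, at most 10 in all, crops included, and the job is handed in when it is done.

```bash
mkdir -p pics; python3 - <<'E'
from workcell import manip
import cv2,numpy as np
for n in("scene","top"):
    im=manip.get_image(n);cv2.imwrite(f"pics/{n}0.png",im)
    c=manip.calibration(n);print(n,c)
print(manip.read_state())
E
```

```text
scene {'mtx': array([[505.36114557,   0.        , 321.01029639],
       [  0.        , 505.36114557, 194.21185795],
       [  0.        ,   0.        ,   1.        ]]), 'distortion': array([-0.11452922,  0.        ,  0.        ,  0.        ,  0.        ]), 'rvec': array([ 1.14410188,  2.22415966, -1.1271699 ]), 'tvec': array([ 0.26099146, -0.16558946,  1.54052273])}
top {'mtx': array([[383.87239727,   0.        , 320.41095847],
       [  0.        , 383.87239727, 198.05609197],
       [  0.        ,   0.        ,   1.        ]]), 'distortion': array([-0.0565754,  0.       ,  0.       ,  0.       ,  0.       ]), 'rvec': array([ 2.13828425, -2.11743754,  0.22130706]), 'tvec': array([0.01944266, 0.52631126, 0.88472025])}
{'clock': 0.1, 'qpos': array([-8.41276974e-01,  4.07970537e-02,  8.39291787e-02, -4.10696285e-04,
       -1.61547296e+00, -3.33709083e-01]), 'qd': array([-0.00173836, -0.00034125,  0.00248155,  0.0010473 ,  0.00052111,
       -0.00029658]), 'tau': array([-5.15406151e-03, -3.69350410e+01,  3.48283017e+01,  6.95179403e+00,
       -4.55511952e-03,  4.72644047e-06]), 'tcp_pos': array([ 0.23130518, -0.55332065,  0.23036275]), 'eef_rot': array([-1.96624563e-01,  9.80478527e-01,  7.69671635e-04, -2.14638097e-04]), 'force': array([ 0.28843055,  0.57661462, -0.4765041 ]), 'wrist_torque': array([ 0.0391917 ,  0.00192677, -0.01127029]), 'gripper_force': 0.0, 'grip_width': 0.08575092670253784}
```

View pics/scene0.png

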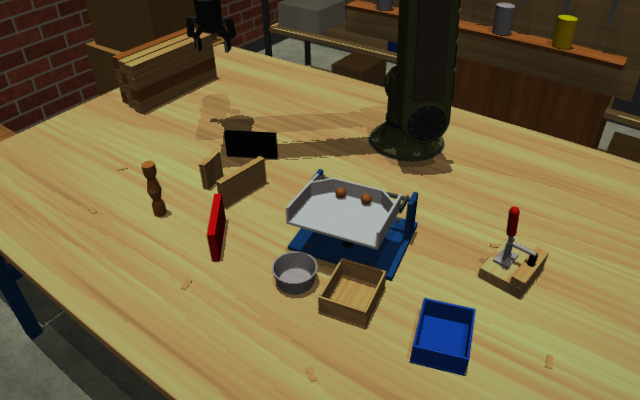

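View pics/top0.png

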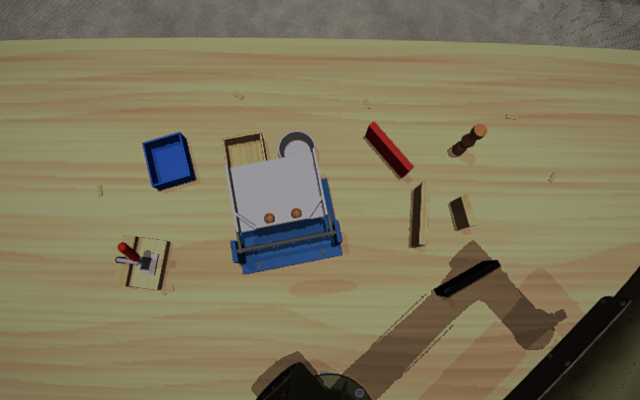

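The top view shows these board candidates: long plywood at (418,215), short plywood at (459,213), black at (467,278) and red at (388,150). I choose the longer plywood board at (418,215). The pan is at (278,190) with balls at (269,218) and (296,213). The wooden box at (245,150) is the tray, and the blue one at (168,160) is a look-alike.

```bash
cat > h.py <<'E'
from workcell import manip
import cv2,numpy as np
def ray(n,uv):
    c=manip.calibration(n);R=cv2.Rodrigues(c["rvec"])[0]
    p=cv2.undistortPoints(np.array(uv,float).reshape(-1,1,2),c["mtx"],c["distortion"]).reshape(-1,2)
    d=np.c_[p,np.ones(len(p))]@R
    return -R.T@c["tvec"],d
def onz(n,uv,z):
    o,d=ray(n,uv);return o+d*((z-o[2])/d[:,2])[:,None]
def tri(uv1,uv2):
    o1,d1=ray("top",uv1);o2,d2=ray("scene",uv2);out=[]
    for a,b in zip(d1,d2):
        s=np.linalg.lstsq(np.c_[a,-b],o2-o1,rcond=None)[0]
        p,q=o1+a*s[0],o2+b*s[1];out.append(np.r_[(p+q)/2,np.linalg.norm(p-q)])
    return np.array(out)
def proj(n,P):
    c=manip.calibration(n)
    return cv2.projectPoints(np.array(P,float),c["rvec"],c["tvec"],c["mtx"],c["distortion"])[0].reshape(-1,2)
E
python3 - <<'E'
import cv2
t=cv2.imread("pics/top0.png")[120:285,205:485];s=cv2.imread("pics/scene0.png")[125:330,190:430]
cv2.imwrite("pics/tc.png",cv2.resize(t,None,fx=2.85,fy=2.85,interpolation=cv2.INTER_CUBIC))
cv2.imwrite("pics/sc.png",cv2.resize(s,None,fx=2.85,fy=2.85,interpolation=cv2.INTER_CUBIC))
E
```

```text
(no output)
```

View pics/tc.png

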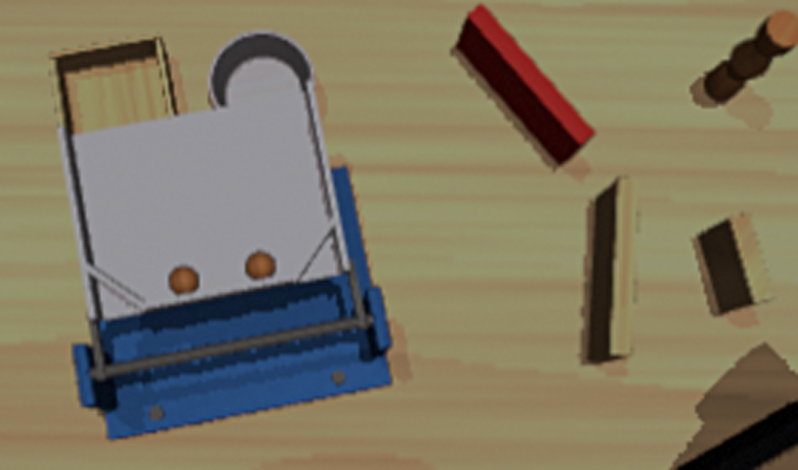

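View pics/sc.png

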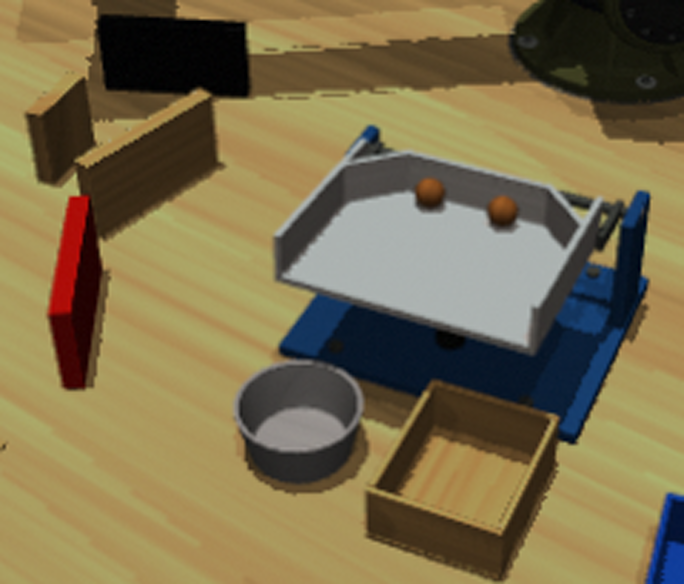

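Both crops confirm the choice. In the top crop, the long board's top face runs from (626,178) to (620,357), about twice the short one. The pan lip runs from (75,137) to (313,107), with the wooden tray under its left (+y) end and the tin under its right.

```bash
python3 - <<'E'
from h import *
np.set_printoptions(precision=4,suppress=True)
T=lambda l:np.array(l)/2.85+[205,120]-.32
S=lambda l:np.array(l)/2.85+[190,125]-.32
b=onz("top",T([(618,178),(634,178),(630,354),(609,358)]),.08);print("board top",b)
e1=(b[0]+b[1])/2;e2=(b[2]+b[3])/2;d=e1-e2
print("len",np.linalg.norm(d),"yaw",np.degrees(np.arctan2(d[1],d[0])),"mid",(e1+e2)/2)
bs=onz("scene",S([(207,92),(216,98),(90,172),(78,163)]),.08);print("scene",bs,bs.mean(0))
bb=onz("scene",S([(218,165),(104,237)]),0);print("bottom right edge sc",bb,np.linalg.norm(bb[0]-bb[1]))
lip=onz("top",T([(75,137),(313,107)]),.123);print("lip",lip,np.linalg.norm(lip[0]-lip[1]),lip.mean(0))
lt=tri(T([(75,137),(313,107)]),S([(530,350),(284,280)]));print("liptri",lt)
ax=onz("top",T([(97,373),(372,322)]),.11);print("axle",ax,ax.mean(0))
bl=tri(T([(184,280),(260,265)]),S([(503,212),(430,193)]));print("balls",bl)
tr=onz("scene",S([(432,384),(555,415),(497,530),(368,488)]),.05);print("tray rim",tr,tr.mean(0))
def yaw(p,q):return np.degrees(np.arctan2(*(q-p)[[1,0]]))
print("lip yaw",yaw(lip[1],lip[0]),yaw(lt[1],lt[0]),"axle",yaw(ax[1],ax[0]),"fwd",yaw(ax.mean(0),lip.mean(0)),np.linalg.norm((ax.mean(0)-lip.mean(0))))
E
```

```text
board top [[ 0.562  -0.217   0.08  ]
 [ 0.5622 -0.2307  0.08  ]
 [ 0.4145 -0.2209  0.08  ]
 [ 0.4112 -0.2034  0.08  ]]
len 0.14967161535950588 yaw -4.488082654176767 mid [ 0.4875 -0.218   0.08  ]
scene [[ 0.4151 -0.2104  0.08  ]
 [ 0.4182 -0.1968  0.08  ]
 [ 0.5683 -0.2091  0.08  ]
 [ 0.5647 -0.2274  0.08  ]] [ 0.4916 -0.2109  0.08  ]
bottom right edge sc [[ 0.4157 -0.2048 -0.    ]
 [ 0.5588 -0.2159  0.    ]] 0.143492428296973
lip [[0.58   0.2299 0.123 ]
 [0.6072 0.04   0.123 ]] 0.19180827845618023 [0.5936 0.1349 0.123 ]
liptri [[0.5809 0.232  0.1177 0.0022]
 [0.6112 0.0404 0.1092 0.0008]]
axle [[ 0.3938  0.2058  0.11  ]
 [ 0.4359 -0.0083  0.11  ]] [0.4148 0.0988 0.11  ]
balls [[0.4655 0.139  0.1242 0.0006]
 [0.4779 0.08   0.1249 0.0004]]
tray rim [[0.5881 0.1578 0.05  ]
 [0.5639 0.2481 0.05  ]
 [0.6779 0.2708 0.05  ]
 [0.6971 0.1793 0.05  ]] [0.6317 0.214  0.05  ]
lip yaw 98.14827502111314 98.97803566767531 axle 101.12586576144813 fwd 11.447950918608973 0.18280455194432044
```

Before moving, these are the estimates I'm using:

| Item | Estimate |
|---|---|
| Board centre | (0.4895, -0.2145) |
| Board yaw | -5° |
| Board length | 0.1497 m measured (150 mm given) |
| Hinge | (0.411, 0.103) |
| Stand yaw | about 10.5° |
| Lip width | 192 mm measured (190 mm given) |
| Ball height | 0.124 m |

I'll move above the board first.

```bash
python3 -m pendant '[[0,0,-0.15,37,48,0,0.6],[0,0,-0.3,74,97,0,0.6],[0,0,-0.483,111,145,0,0.6],[0,0,-0.483,148,194,0,0.6],[0,0,-0.483,185,242,0,0.6],[0,0,-0.483,222,291,0,0.6],[0,0,-0.483,258,339,0,0.6],[0,0,-0.483,258,339,-70,0.6]]' 80
python3 - <<'E'
from h import *
s=manip.read_state();print(s["tcp_pos"],s["eef_rot"],s["grip_width"],s["qpos"])
im=manip.get_image("wrist");cv2.imwrite("pics/w1.png",im);print(manip.calibration("wrist"))
E
```

```text
clock: 1.1
tcp_pos: [0.4936, -0.212, 0.1722]
eef_rot: [0.041, 0.999, -0.001, 0.004]
force: [0.8, -1.0, -0.7]
grip_width: 0.0512
gripper_force: 0.0
[ 0.49358125 -0.21203982  0.17223782] [ 4.09660308e-02  9.99150743e-01 -5.88310243e-04  4.38523184e-03] 0.05120156160175372 [-3.03984831e-02 -1.34839032e-01 -1.91807489e-01  1.27207384e-03
 -1.50507037e+00 -1.62243163e+00]
{'mtx': array([[300.91524508,   0.        , 314.6850465 ],
       [  0.        , 300.91524508, 194.69751862],
       [  0.        ,   0.        ,   1.        ]]), 'distortion': array([-0.03833967,  0.        ,  0.        ,  0.        ,  0.        ]), 'T_tool_cam': array([[ 1.90514369e-04, -9.60998114e-01, -2.76554858e-01,
         7.06436733e-02],
       [ 9.99999725e-01, -1.50573742e-05,  7.41207101e-04,
        -1.18964951e-03],
       [-7.16462816e-04, -2.76554923e-01,  9.60997847e-01,
        -1.43120620e-01],
       [ 0.00000000e+00,  0.00000000e+00,  0.00000000e+00,
         1.00000000e+00]])}
```

View pics/w1.png

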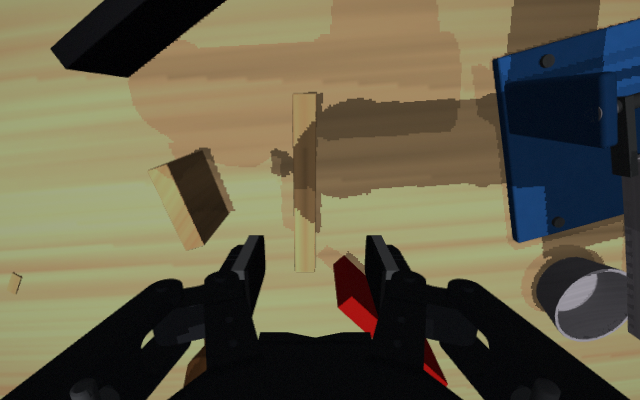

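The wrist view shows the board's top face between the fingers, with corners (293,93), (316,93), (315,271) and (294,271). I'll project them onto z = 0.08.

```bash
python3 - <<'E'
from h import *
from scipy.spatial.transform import Rotation as R
np.set_printoptions(precision=4,suppress=True)
s=manip.read_state();c=manip.calibration("wrist")
T=np.eye(4);T[:3,:3]=R.from_quat(s["eef_rot"]).as_matrix();T[:3,3]=s["tcp_pos"];M=T@c["T_tool_cam"]
p=cv2.undistortPoints(np.array([(293,93),(316,93),(315,271),(294,271)],float).reshape(-1,1,2),c["mtx"],c["distortion"]).reshape(-1,2)
d=np.c_[p,np.ones(4)]@M[:3,:3].T;o=M[:3,3];P=o+d*((.08-o[2])/d[:,2])[:,None]
print(P,P.mean(0));e=(P[2]+P[3]-P[0]-P[1])/2;print(np.linalg.norm(e),np.degrees(np.arctan2(e[1],e[0])))
y=T[:3,1];print("tool y",np.degrees(np.arctan2(y[1],y[0])),s["tcp_pos"],T[:3,2])
E
```

```text
[[ 0.4037 -0.2199  0.08  ]
 [ 0.405  -0.2038  0.08  ]
 [ 0.5435 -0.2161  0.08  ]
 [ 0.542  -0.2333  0.08  ]] [ 0.4735 -0.2183  0.08  ]
0.13894925935683583 -5.312814833888688
tool y 85.18604060095507 [ 0.4867 -0.2109  0.1574] [-0.0116  0.0053 -0.9999]
```

```bash
python3 -m pendant '[[0,0,0,0,-3,-40,0.6],[0,0,0,0,-3,-80,0.6],[0,0,0,0,-3,-119,0.6],[0,0,0,0,-3,-119,0.6],[0,0,0,0,-3,-119,0],[0,0,0,0,-3,-119,0],[0,0,0,0,-3,-119,0],[0,0,0,0,-3,-119,0]]' 80
```

```text
clock: 2.15
tcp_pos: [0.4907, -0.2181, 0.0524]
eef_rot: [0.043, 0.999, -0.001, 0.002]
force: [0.4, -0.3, 6.3]
grip_width: 0.0166
gripper_force: 79.1
```

```bash
python3 -m pendant '[[0,0,0,0,0,0,0],[0,0,0,0,0,0,0]]'; python3 -m pendant '[[0,0,0,0,0,40,0],[0,0,0,0,0,80,0],[0,0,0,0,0,120,0],[0,0,0,0,0,160,0],[0,0,0,0,0,160,0],[0,0,0,0,0,160,0]]'
```

```text
clock: 2.4
tcp_pos: [0.4907, -0.2181, 0.0524]
eef_rot: [0.043, 0.999, -0.001, 0.002]
force: [-0.9, 0.2, 6.9]
grip_width: 0.0167
gripper_force: 79.1
clock: 3.15
tcp_pos: [0.4891, -0.2172, 0.2091]
eef_rot: [0.044, 0.999, 0.001, -0.0]
force: [0.3, -0.0, -1.9]
grip_width: 0.0165
gripper_force: 78.3
```

The grip holds: width is 16.6 mm, and the 1.9 N force on the tool is about the board's weight. Next I raise it, swing over the pan and yaw.

```bash
python3 -m pendant '[[0,0,0.1,5,15,55,0],[0,0,0.28,14,60,60,0],[0,0,0.46,24,108,60,0],[0,0,0.64,33,156,60,0],[0,0,0.82,43,204,60,0],[0,0,1.0,53,252,60,0],[0,0,1.18,62,300,60,0],[0,0,1.265,66,332,60,0]]'
python3 -m pendant '[[-0.021,0.113,0,0,0,0,0],[-0.042,0.226,0,0,0,0,0],[-0.042,0.226,0,0,0,0,0],[-0.042,0.226,0,0,0,0,0]]'
python3 - <<'E'
from h import *
a=manip.get_image("scene");b=manip.get_image("top");cv2.imwrite("pics/s2.png",a);cv2.imwrite("pics/t2.png",b)
t=cv2.resize(b[100:260,200:400],None,fx=2.9,fy=2.9,interpolation=cv2.INTER_CUBIC);s=cv2.resize(a[80:300,260:460],None,fx=2.1,fy=2.1,interpolation=cv2.INTER_CUBIC)
h=max(len(s),len(t));w=[cv2.copyMakeBorder(i,0,h-len(i),0,0,0) for i in(t,s)]
cv2.imwrite("pics/c2.png",cv2.resize(np.hstack(w),None,fx=.795,fy=.795,interpolation=cv2.INTER_AREA));print(np.hstack(w).shape)
E
```

```text
clock: 4.15
tcp_pos: [0.5549, 0.1165, 0.2675]
eef_rot: [-0.558, 0.83, 0.001, -0.002]
force: [-0.3, -1.0, -1.6]
grip_width: 0.0165
gripper_force: 78.5
clock: 4.65
tcp_pos: [0.5553, 0.1143, 0.2689]
eef_rot: [-0.552, 0.826, 0.045, -0.106]
force: [-0.8, -0.3, -1.3]
grip_width: 0.0169
gripper_force: 78.8
(464, 1000, 3)
```

View pics/c2.png

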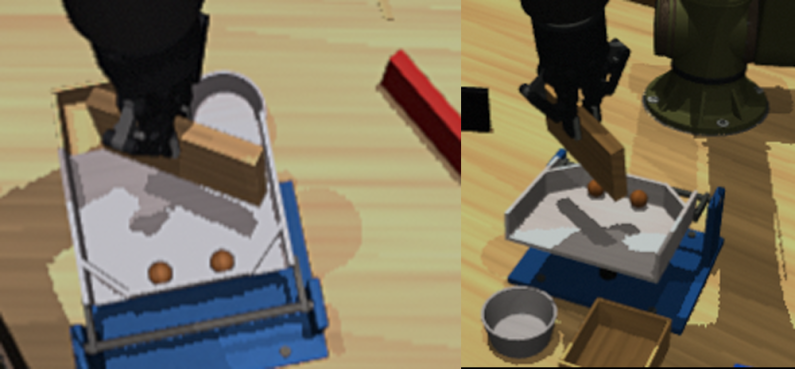

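The pair shows the board above the pan, slanted from back-right to front-left, with balls at the back and the tray under the left end. I'll check the board and pan alignment numerically.

```bash
python3 - <<'E'
from h import *
from scipy.spatial.transform import Rotation as R
np.set_printoptions(precision=4,suppress=True)
s=manip.read_state();T=R.from_quat(s["eef_rot"]).as_matrix();p=s["tcp_pos"];print(p)
z=T[:,2];y=T[:,1];x=np.cross(y,z)
if x[0]<0:x=-x
y=np.cross(-z,x);print("board x",x,"y",y,"up",-z)
B=p+.052*z-.0025*x
names=[];P=[]
for a in(1,-1):
  for b in(1,-1):
    for h in(0,.08):P.append(B+a*.075*x+b*.009*y-h*z);names.append((a,b,h))
for n,t,c in zip(names,proj("top",P),proj("scene",P)):
    print(n,(t-[200,100])*2.9*.795,(c-[260,80])*2.1*.795+[461,0])
f=np.array([.983,.182,0]);l=np.array([-.182,.983,0]);H=np.array([.411,.1026,.11])
u=np.cos(.07)*f+np.sin(.07)*np.array([0,0,1])
Q=[H+.19*u+k*.095*l for k in(1,-1)]+[H+.045*u]
print("lip",[(t-[200,100])*2.9*.795 for t in proj("top",Q)],[(c-[260,80])*2.1*.795+[461,0] for c in proj("scene",Q)])
E
```

```text
[0.555  0.1141 0.2705]
board x [ 0.3691  0.9212 -0.1231] y [-0.9024  0.3869  0.1894] up [0.2221 0.0412 0.9741]
(1, 1, 0) [102.6897 149.1576] [628.4296 192.3012]
(1, 1, 0.08) [ 82.5281 101.0337] [624.4018 143.371 ]
(1, -1, 0) [112.0357 132.7244] [615.4957 199.6257]
(1, -1, 0.08) [93.0211 83.3917] [610.5965 150.8855]
(-1, 1, 0) [258.063  207.7383] [559.2438 120.9525]
(-1, 1, 0.08) [253.558  163.7718] [551.4773  72.3814]
(-1, -1, 0) [266.4259 190.1838] [547.0804 127.29  ]
(-1, -1, 0.08) [262.8537 144.7841] [538.5594  78.828 ]
lip [array([ 70.7945, 156.0595]), array([260.354 , 124.6111]), array([189.3582, 284.516 ])] [array([652.5874, 275.1573]), array([509.4084, 232.3365]), array([623.8434, 194.2027])]
```

The board sits about 3 mm too far right, so I add 3 mm of y and descend.

```bash
python3 -m pendant '[[0,0,0,-0.5,3,-15,0],[0,0,0,-0.5,3,-30,0],[0,0,0,-0.5,3,-45,0],[0,0,0,-0.5,3,-60,0],[0,0,0,-0.5,3,-75,0],[0,0,0,-0.5,3,-85,0],[0,0,0,-0.5,3,-92,0],[0,0,0,-0.5,3,-98,0]]'
python3 -m pendant '[[0,0,0,0,0,-6,0],[0,0,0,0,0,-12,0],[0,0,0,0,0,-18,0],[0,0,0,0,0,-24,0],[0,0,0,0,0,-30,0],[0,0,0,0,0,-36,0],[0,0,0,0,0,-40,0],[0,0,0,0,0,-40,0]]'
python3 - <<'E'
from h import *
s=manip.read_state();print(s["force"],s["wrist_torque"])
a=manip.get_image("scene");b=manip.get_image("top");cv2.imwrite("pics/s3.png",a);cv2.imwrite("pics/t3.png",b)
t=cv2.resize(b[100:260,200:400],None,fx=2.3,fy=2.3,interpolation=cv2.INTER_CUBIC);s=cv2.resize(a[110:330,260:420],None,fx=2.0,fy=2.0,interpolation=cv2.INTER_CUBIC)
h=max(len(s),len(t));w=[cv2.copyMakeBorder(i,0,h-len(i),0,0,0) for i in(t,s)]
cv2.imwrite("pics/c3.png",np.hstack(w))
E
```

```text
clock: 5.75
tcp_pos: [0.555, 0.1173, 0.1719]
eef_rot: [-0.552, 0.826, 0.045, -0.105]
force: [-0.5, -0.5, 0.6]
grip_width: 0.0167
gripper_force: 79.0
clock: 6.75
tcp_pos: [0.5549, 0.1173, 0.1317]
eef_rot: [-0.552, 0.826, 0.045, -0.105]
force: [-0.3, -0.4, 2.2]
grip_width: 0.0169
gripper_force: 79.1
[-0.30624304 -0.35425662  2.23557393] [ 0.06282451 -0.40527504  0.06270504]
```

View pics/c3.png

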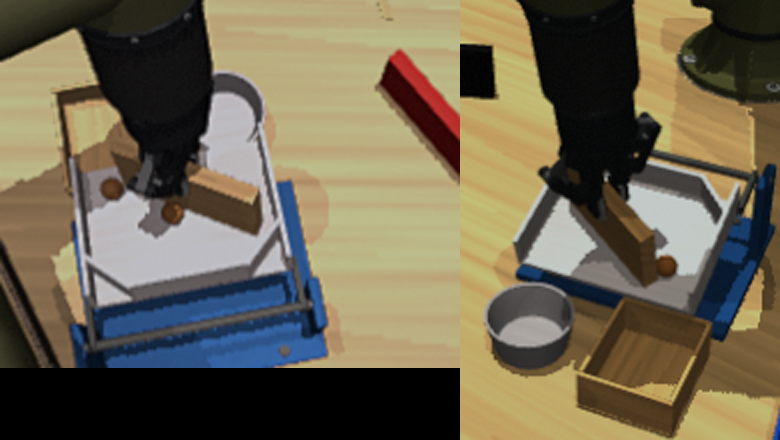

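The pan is pressed. One ball, at (665,265) in the right half, has reached the gap, and the other is rolling along the board at (172,212) in the left half. I'll press a little more and wait.

```bash
python3 -m pendant '[[0,0,0,0,0,-1,0],[0,0,0,0,0,-2,0],[0,0,0,0,0,-3,0],[0,0,0,0,0,-3,0],[0,0,0,0,0,-3,0],[0,0,0,0,0,-3,0],[0,0,0,0,0,-3,0],[0,0,0,0,0,-3,0]]'
python3 -m pendant '[[0,0,0,0,0,0,0],[0,0,0,0,0,0,0],[0,0,0,0,0,0,0],[0,0,0,0,0,0,0]]'
python3 - <<'E'
from h import *
a=manip.get_image("scene");b=manip.get_image("top")
t=cv2.resize(b[100:260,200:400],None,fx=2.3,fy=2.3,interpolation=cv2.INTER_CUBIC);s=cv2.resize(a[110:330,260:420],None,fx=2.0,fy=2.0,interpolation=cv2.INTER_CUBIC)
h=max(len(s),len(t));w=[cv2.copyMakeBorder(i,0,h-len(i),0,0,0) for i in(t,s)]
cv2.imwrite("pics/c4.png",np.hstack(w))
E
```

```text
clock: 7.85
tcp_pos: [0.5551, 0.1175, 0.1309]
eef_rot: [-0.552, 0.826, 0.045, -0.105]
force: [-2.9, 0.6, 9.4]
grip_width: 0.0168
gripper_force: 80.3
clock: 8.35
tcp_pos: [0.5551, 0.1175, 0.1309]
eef_rot: [-0.552, 0.826, 0.045, -0.105]
force: [-3.1, 0.6, 9.8]
grip_width: 0.0165
gripper_force: 80.3
```

View pics/c4.png

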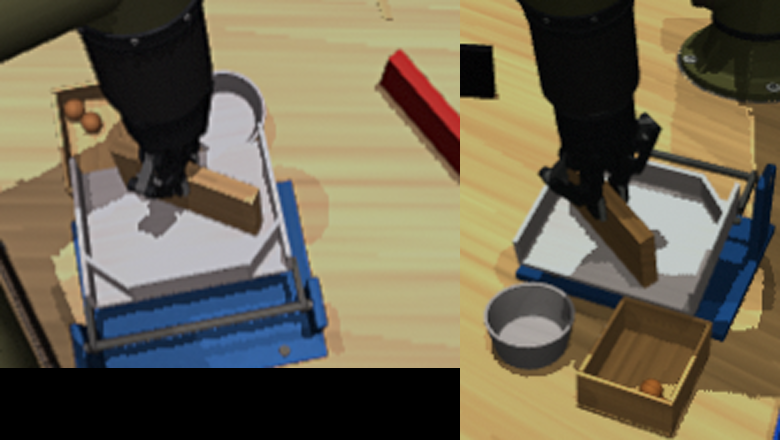

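Both balls are in the wooden box, at (74,108) and (91,121) in the top half. Force of 9.8 N means the pan is at its stop. Now I lift, untilt and carry the board back to where it stood.

```bash
python3 -m pendant '[[0,0,0,0,0,7,0],[0,0,0,0,0,15,0],[0,0,0,0,0,25,0],[0,0,0,0,0,40,0],[0,0,0,0,0,60,0],[0,0,0,0,0,90,0],[0,0,0,0,0,120,0],[0,0,0,0,0,143,0]]'
python3 -m pendant '[[0.021,-0.113,0,0,0,0,0],[0.042,-0.226,0,0,0,0,0],[0.042,-0.226,0,0,0,0,0]]'
python3 -m pendant '[[0,0,-0.1,-6,-32,0,0],[0,0,-0.28,-15,-78,0,0],[0,0,-0.46,-25,-126,0,0],[0,0,-0.64,-34,-174,0,0],[0,0,-0.82,-44,-222,0,0],[0,0,-1.0,-54,-270,0,0],[0,0,-1.18,-62,-312,0,0],[0,0,-1.265,-66,-335,0,0]]'
python3 -m pendant '[[0,0,0,0,0,-50,0],[0,0,0,0,0,-100,0],[0,0,0,0,0,-150,0],[0,0,0,0,0,-185,0],[0,0,0,0,0,-200,0],[0,0,0,0,0,-208,0],[0,0,0,0,0,-212,0],[0,0,0,0,0,-212,0]]'
```

```text
clock: 9.45
tcp_pos: [0.5547, 0.1172, 0.2741]
eef_rot: [-0.552, 0.826, 0.045, -0.105]
force: [-0.3, -0.2, -1.6]
grip_width: 0.0166
gripper_force: 78.9
clock: 9.82
tcp_pos: [0.5535, 0.1169, 0.2737]
eef_rot: [-0.556, 0.831, -0.0, 0.001]
force: [-0.2, -0.5, -1.7]
grip_width: 0.0165
gripper_force: 78.9
clock: 10.82
tcp_pos: [0.4882, -0.2195, 0.2721]
eef_rot: [0.047, 0.999, 0.0, -0.001]
force: [0.5, 0.1, -1.3]
grip_width: 0.0168
gripper_force: 78.9
clock: 11.82
tcp_pos: [0.4894, -0.2177, 0.0607]
eef_rot: [0.044, 0.999, -0.0, 0.001]
force: [-0.6, -1.0, -0.9]
grip_width: 0.0169
gripper_force: 79.0
```

```bash
python3 -m pendant '[[0,0,0,0,0,-3,0],[0,0,0,0,0,-6,0],[0,0,0,0,0,-8.5,0],[0,0,0,0,0,-8.5,0],[0,0,0,0,0,-8.5,0]]'
```

```text
clock: 12.45
tcp_pos: [0.4891, -0.2179, 0.0524]
eef_rot: [0.043, 0.999, -0.0, 0.0]
force: [-3.5, 0.1, 6.3]
grip_width: 0.0166
gripper_force: 79.8
```

Contact at 0.0524 m is the same height as the original grasp, so I release and retreat upwards.

```bash
python3 -m pendant '[[0,0,0,0,0,1,0.5],[0,0,0,0,0,1,0.5],[0,0,0,0,0,1,0.5],[0,0,0,0,0,1,0.5],[0,0,0,0,0,40,0.5],[0,0,0,0,0,80,0.5],[0,0,0,0,0,130,0.5],[0,0,0,0,0,180,0.5]]'
python3 -m pendant '[[0,0,0,0,0,0,0.5],[0,0,0,0,0,0,0.5],[0,0,0,0,0,0,0.5],[0,0,0,0,0,0,0.5]]'
python3 - <<'E'
from h import *
cv2.imwrite("pics/s5.png",manip.get_image("scene"))
E
```

```text
clock: 13.45
tcp_pos: [0.4886, -0.2176, 0.2328]
eef_rot: [0.044, 0.999, 0.0, -0.0]
force: [1.4, -0.5, 0.3]
grip_width: 0.0428
gripper_force: 0.0
clock: 13.95
tcp_pos: [0.4885, -0.2175, 0.2302]
eef_rot: [0.044, 0.999, 0.0, -0.001]
force: [-0.7, 0.0, 1.0]
grip_width: 0.0425
gripper_force: 0.0
```

View pics/s5.png

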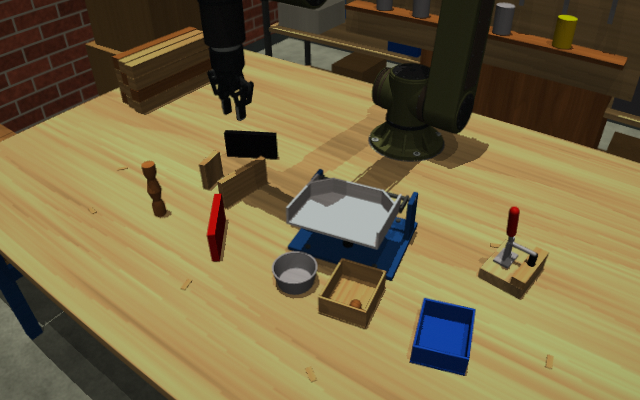

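The board is standing at (243,183), released, and the pan is up and empty. One ball is visible in the box at (355,304). The other should be hidden behind the box's near wall, so I'll count both in the top view before handing in.

```bash
python3 - <<'E'
from h import *
b=manip.get_image("top");hs=cv2.cvtColor(b,cv2.COLOR_BGR2HSV)
m=cv2.inRange(hs,(4,140,70),(14,255,255))[120:270,200:350]
n,_,st,c=cv2.connectedComponentsWithStats(m)
P=[(c[i]+[200,120]) for i in range(1,n) if st[i,4]>15]
print(P,[st[i,4] for i in range(1,n)])
f=np.array([.983,.182]);l=np.array([-.182,.983])
if P:
    W=onz("top",P,.018)[:,:2]-[.632,.214];print(W@np.c_[f,l])
E
```

```text
[array([235.       , 149.3553719])] [np.int32(121)]
[[0.03149065 0.02670852]]
```

The mask finds one blob of 121 px, about two ball areas. Its centre matches the midpoint of the two balls seen earlier at (232,147) and (240,153), and nothing else is ball-coloured. Both are inside the box.

```bash
python3 -c "
from workcell import manip
print(manip.sign_off())"
```

```text
the job is handed in; nothing more can be done
None
```

I handed the job in at about 14 s: both balls are in the square wooden box, the pan is back up, and the longer board stands released on the bench; the hand-in did not report a verdict.

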